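# Dip the oil reservoir with its gauge rod and present the tip

## Task

Check the oil level: take the gauge rod with the yellow handle from its rest, slide it down the slanting guide tube of the blue reservoir until its red collar stops on the tube's mouth, gently and without knocking the other things over or about, and hold it there for a moment. Draw it right out again and bring its tip over the middle of the white reading disc, about 10 cm up, with the rod level. Finish while still holding it so, still and clear of everything; do not put it down.

Things in the scene. Friction and masses are not known exactly. Their poses are not given: they have to be found in the camera images.
- gauge_rod: Gauge rod, 70 g, loose, level on its rest, axis 60 mm above the bench. Origin: centre of the collar's stop face, on the axis; +x to the tip, z up as it lies. Steel rod 8 mm thick, x = 0 to 100 mm, round tip; red collar 36 mm across, x = -7 to 0; yellow handle, a bar 16 mm wide (y), 20 mm high (z), x = -95 to -15. Grip it from above across its width at x = -50 mm; the space beside is free there.
- gauge_tip (a point): The end of the gauge rod's tip, on its axis, 100 mm from the collar's stop face.
- rod_rest: Grey rest, fixed, base 190 x 60 x 8 mm. Origin on the bench under the rod's origin, x like the lying rod's. Two posts with notches open at the top: at x = 55 to 65 mm under the steel rod (seat at z = 56 mm, cheeks to 65) and at x = -92 to -80 under the handle's end (seat at 50 mm, cheeks to 59). The rod lifts straight up out of it.
- reservoir: Blue oil reservoir, fixed. Origin on the bench straight under the centre of the guide tube's mouth, z up, +x the horizontal direction in which the rod goes in. The tank fills x = 85 to 191 mm, y = -65 to 65, up to z = 122 (black cap to 132). The guide tube slopes 40 degrees below the horizontal towards +x into the tank; a leg supports it at x = 42.
- guide_tube: The reservoir's aluminium guide tube, fixed. Origin: centre of its mouth, 160 mm above the bench; +z along the tube's axis out of the mouth (40 degrees above the horizontal, away from the tank); the rod goes in along -z. Bore 14 mm, widening over the last 16 mm to 26 mm at the mouth; rim 32 mm across, on which the collar stops; 112 mm deep, so the 100 mm rod does not reach the end.
- reading_disc: White round reading disc, 70 mm across, 8 mm thick, fixed to the bench, with a black ring and centre dot. Origin: centre of its underside, on the bench.
- beaker: Empty clear beaker, bystander, 52 mm across, 70 mm high, loose. Origin: centre of its underside.
- timer: White timer, bystander, 62 x 62 x 19 mm, loose. Origin: centre of its underside.
- dish: Clear round culture dish, bystander, 57 mm across, 14 mm high, loose. Origin: centre of its underside.
- bottle: Small bottle with orange cap, bystander, 56 mm across, 104 mm high, loose. Origin: centre of its underside.
Not all that is in view belongs to the job. Several things look just like the reading_disc: the one meant starts farthest to the robot's right.

How it is judged:
By the outcome, as a careful person would: the job done as asked, in the order asked, and still so for the second after the job is handed in, while the arm keeps its last pose, push and grip.
It also fails if it takes over 54 s, if anything falls off the work surface, if the arm or the gripper's body presses on something with over 40 N, if the wrist force passes 120 N, or if a joint passes its speed limit or range.

## Robot

A 6-joint arm with a two-finger parallel gripper is mounted at the origin on a cart in front of the work surface, level with it; the furniture and walls round the work are solid. World frame = base frame: x ahead of the robot, y to its left, z up, the work surface at z = 0. Lengths are in mm, angles in rad, forces in N, time in s.
With the tool pointing down it reaches from about 350 to 875 mm from the base axis. Payload 4.2 kg.
Tool frame: the origin (TCP) lies between the finger pads; the fingertips stand 25 mm ahead of it and the grasp point (between the pads) lies 6 mm ahead of it; z points along the fingers, y is the line along which they close (so a half turn about z gives the same grasp; the last joint's range is limited). The gripper opens to 85 mm and grips with 20 to 120 N. Pads are 22 mm wide; open, the fingers measure 114 mm over their backs; the gripper's body (76 mm by 85 mm) begins 54 mm behind the grasp point. The pads swing forward as they close: fully open they stand 13 mm farther back than shut.
Start: joints at [1.583, 0.385, 0.008, 0, -1.194, -0.259], TCP at [152.657, 606.049, 256.312] pointing down, gripper open.
Joint ranges: [-3.14, 3.14], [-1.21, 2.06], [-1.07, 1.41], [-3.16, 2.05], [-2.99, -0.16], [-3.1, 3.1]. Speed limits (rad/s): [2.79, 2.79, 3.14, 3.14, 3.14, 3.14].

## Interface

Orientations are given as a unit quaternion [x, y, z, w].
In Python, from bench import read_state, get_image, job_done gives the robot as it stands.
- The arm moves only by the tool play_rows, never from a script. Its argument "series" is a list of rows, each a list of 6 numbers: the shift along the world's x, y, z in mm, then the turn, a rotation vector about the world's x, y, z in units of 6 degrees (1.0 is 6 degrees). A call has 1 to 20 rows; each row shifts and turns the commanded pose from where the row before left it; what a row does not reach is not made up. A row lasts 1/12 s, in which the tool goes at most 41.7 mm and 7.16 degrees, less where a joint would pass 70% of its speed; a pose out of reach is approached as far as the arm can. A call is refused whole if a number of a shift passes 41.7 or a number of a turn 1, either way. A call with a gripper value outside its range is refused whole. "gripper" is the opening, from 0 (shut) to 1 (fully open), set as the call begins (left out, the last holds). The fingers move at their own pace and stop on an object; the grip force is fixed at half the most. Time passes only in rows, so rows that do not move let the fingers close. It gives the time, the measured TCP pose, the force, the opening and the grip force at its end, in the units of the state.
- read_state(): the state, without advancing time (a new reading comes with each control period).
- get_image(name): name is "scene" or "top" or "wrist"; returns a dict with "image" (480x640x3 uint8, red, green, blue), "fx", "fy", "cx", "cy" (pixels), "eye" and "rotation" of the camera in the world. Camera axes: x right, y down, z forward; pixel columns grow to the right and rows downward; lengths in mm; the calibration is good to about 2 mm. The wrist camera is an equidistant fisheye: a pixel r from the principal point sees the ray r / f radians off the axis. A picture is of the moment at which its call begins. There is no depth.
- job_done(): hands the job in; it is judged then, once.
The state is a dict: "clock": time; "joints": joint angles; "joint_vel": joint speeds; "joint_efforts": joint torques, N m; "position": TCP position; "ee_rot": TCP orientation; "contact_force": force on the tool from outside, world axes, zero at the start; "wrist_torque": the same for the moment, N m; "gripper_width": finger opening in mm; "grasp_force": force on a finger pad.
Only numpy, scipy, OpenCV 4.12 (cv2) and the standard library are available. Lean on these libraries where they do the work, as an engineer would, in place of code of your own. Each camera call takes 0.05 s, during which the arm holds its last target. There are 200 camera calls.

## Working session

There is one attempt and no reset: what is moved stays moved. The work goes in short steps, Python scripts to look and compute and a tool call to move; the robot and the scene stay as the last step left them, time stands still between calls to the robot, and variables do not carry over. Pictures are saved under pics/ and viewed, at most 10 in all, crops included, and the job is handed in when it is done.

Besides the shell and the picture viewer there is one more tool, called after "Request:" as name([rows], argument=value, ...), one row to a line, values as JSON. play_rows: Moves the arm, as the interface text tells. Its arguments: {"type":"object","properties":{"series":{"type":"array","items":{"type":"array","items":{"type":"number"}}},"gripper":{"type":"number"}},"required":["series"]}

```bash
mkdir -p pics
cat > h.py <<'E'
import numpy as np, cv2
from bench import read_state, get_image, job_done
def ray(im,u,v):
    d=np.array([(u-im['cx'])/im['fx'],(v-im['cy'])/im['fy'],1.0])
    return np.array(im['eye']),np.array(im['rotation']).reshape(3,3)@d
def onplane(im,u,v,z):
    e,d=ray(im,u,v); return e+d*(z-e[2])/d[2]
def tri(a,pa,b,pb):
    e1,d1=ray(a,*pa);e2,d2=ray(b,*pb);d1/=np.linalg.norm(d1);d2/=np.linalg.norm(d2)
    t=np.linalg.lstsq(np.c_[d1,-d2],e2-e1,rcond=None)[0]
    p,q=e1+d1*t[0],e2+d2*t[1]; return (p+q)/2,np.linalg.norm(p-q)
E
python3 - <<'E'
from h import *
import pickle
for n in("scene","top"):
    a=get_image(n); pickle.dump(a,open(n+".pkl","wb"))
    cv2.imwrite(f"pics/{n}1.png",cv2.cvtColor(a['image'],cv2.COLOR_RGB2BGR))
    print(n,a['fx'],a['cx'],a['cy'],a['eye'],np.round(a['rotation'],3).tolist())
s=read_state();print(s)
E
```

```text
scene 620.310778883383 319.15906906378353 229.33970040398648 [ 854.5474434   940.16854169 1086.51065284] [0.176, 0.913, -0.363, -0.061]
top 518.3259132737666 310.7584279762961 243.4664282222528 [ 330.24258677   92.05424088 1250.06857091] [0.705, -0.704, 0.059, -0.066]
{'clock': 0.1, 'joints': array([ 1.58261417e+00,  3.85465560e-01,  6.77129824e-03, -4.59201191e-04,
       -1.19397962e+00, -2.58587565e-01]), 'joint_vel': array([-1.22447639e-03, -1.41730804e-03, -2.73211471e-06,  1.25556194e-03,
        2.42407077e-03, -1.25576422e-03]), 'joint_efforts': array([-8.20447531e-04, -3.93322134e+01,  1.88927132e+01,  4.19792086e+00,
       -2.62534282e-03,  6.77744314e-07]), 'position': array([152.53727191, 605.61755418, 255.33928319]), 'ee_rot': array([ 9.92386854e-01, -1.23156020e-01, -8.49258986e-05,  9.58977519e-04]), 'contact_force': array([-0.56786826,  0.16285083, -0.01933115]), 'wrist_torque': array([-0.03278079, -0.01507323,  0.07759669]), 'grasp_force': 0.0, 'gripper_width': 85.2527536463669}
```

View pics/scene1.png

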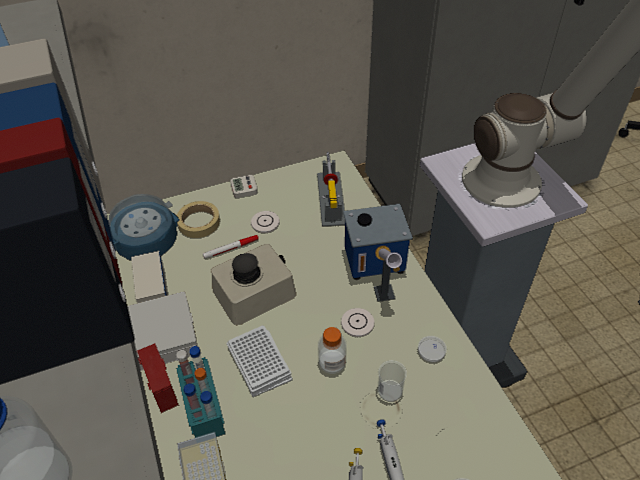

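View pics/top1.png

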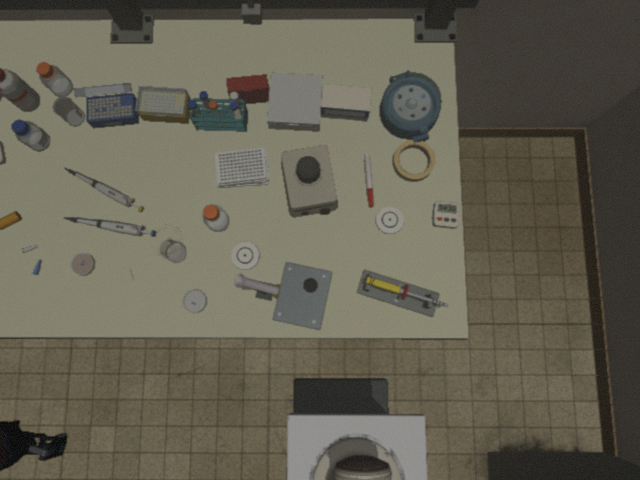

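The top view (up is +x, right is the robot's right) shows the yellow rod at (382,287), its red collar at (404,291) and its tip near (445,304). The tube mouth is at about (240,281). Ringed discs are at (389,220) and (245,255).
Lookalikes:
- **Discs:** (389,220) is farthest right, so I choose it. (245,255) has a ring too, while (195,300) and (83,264) look like a dish or lid.
- **Rod:** the red pen at (369,190) and the orange pen at (8,220) could be confused with it.

```bash
sed -i 's/^import numpy.*/&\nfrom scipy.spatial.transform import Rotation as R/; s/np.array(im\[.rotation.\]).reshape(3,3)@d/R.from_quat(im["rotation"]).apply(d)/' h.py
cat > m.py <<'E'
from h import *
import pickle
S=pickle.load(open("scene.pkl","rb"));T=pickle.load(open("top.pkl","rb"))
def hsv(im): return cv2.cvtColor(im['image'],cv2.COLOR_RGB2HSV)
def cent(im,lo,hi,box):
    m=cv2.inRange(hsv(im),lo,hi);k=np.zeros_like(m);x0,y0,x1,y1=box;k[y0:y1,x0:x1]=m[y0:y1,x0:x1]
    n,l,st,c=cv2.connectedComponentsWithStats(k);i=1+np.argmax(st[1:,4]);return c[i],st[i],l==i
E
python3 - <<'E'
from m import *
for n,lo,hi,bt,bs in(("yellow",(22,120,90),(34,255,255),(355,265,445,320),(310,150,350,225)),("red",(0,140,60),(8,255,255),(395,275,415,310),(310,150,350,225))):
    t,st,_=cent(T,lo,hi,bt);s,ss,_=cent(S,lo,hi,bs)
    print(n,t,st,s,ss,"top@60",onplane(T,*t,60),"tri",tri(T,t,S,s))
# corners of base edges sanity
for p in((389,220),(245,255),(195,300)): print(p,onplane(T,*p,8))
for p in((265,221),(357,322),(432,349)): print(p,onplane(S,*p,8))
print("mouth",tri(T,(240,281),S,(394,261)))
a=T['image'];b=S['image']
c1=cv2.resize(a[255:335,225:345],None,fx=5,fy=5,interpolation=cv2.INTER_CUBIC)[:, :600]
c2=cv2.resize(a[200:320,350:460],(0,0),fx=3.5,fy=3.5,interpolation=cv2.INTER_CUBIC)
c3=cv2.resize(b[200:310,335:415],None,fx=4,fy=4,interpolation=cv2.INTER_CUBIC)
c4=cv2.resize(b[145:235,240:350],None,fx=3,fy=3,interpolation=cv2.INTER_CUBIC)
o=np.zeros((600,800,3),np.uint8)
# separate crops: one canvas for mouth views
o[:400,:450]=c1[:400,:450];o[:440,460:780]=c3
cv2.imwrite("pics/m1.png",o[...,::-1])
o[:]=0;o[:420,:385]=c2;o[:270,400:730]=c4;cv2.imwrite("pics/m2.png",o[:440,...,::-1])
E
```

```text
yellow [383.00423729 284.53813559] [366 277  35  16 236] [331.54471545 188.70731707] [328 180   9  18 123] top@60 [447.67062254 -61.91175174  60.        ] tri (array([446.51119082, -59.95513222,  77.92619714]), np.float64(1.4024097813305727))
red [404.83333333 291.33333333] [403 286   4  12  18] [329.66666667 177.07017544] [324 174  14   9  57] top@60 [ 432.149877  -111.5019868   60.       ] tri (array([ 431.55584491, -110.15373495,   68.29236   ]), np.float64(0.2677437331346863))
(389, 220) [611.26316261 -86.82307688   8.        ]
(245, 255) [524.16577184 264.39599134   8.        ]
(195, 300) [415.09368888 381.50862498   8.        ]
(265, 221) [611.021977   -85.49557705   8.        ]
(357, 322) [523.90909058 267.61157337   8.        ]
(432, 349) [410.62482493 384.24153204   8.        ]
mouth (array([444.39282706, 253.91881619, 154.66906563]), np.float64(2.410522962030423))
```

View pics/m1.png

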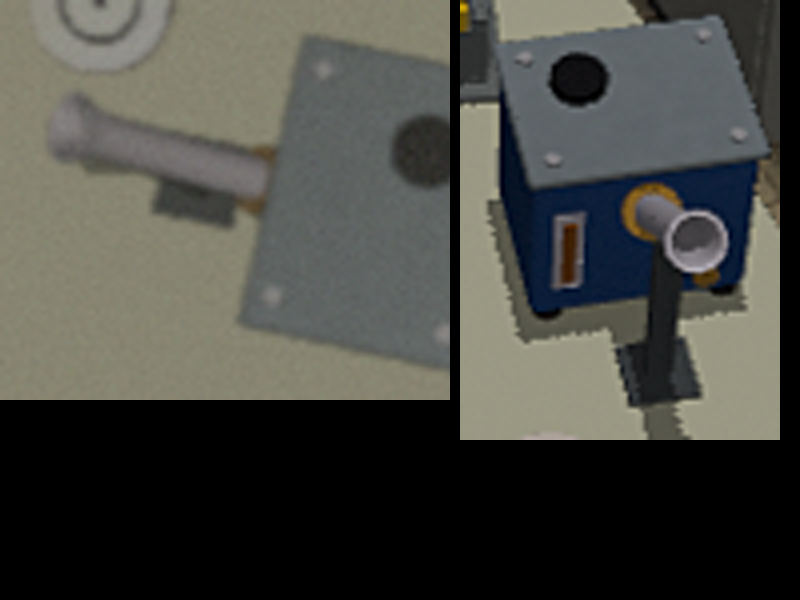

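View pics/m2.png

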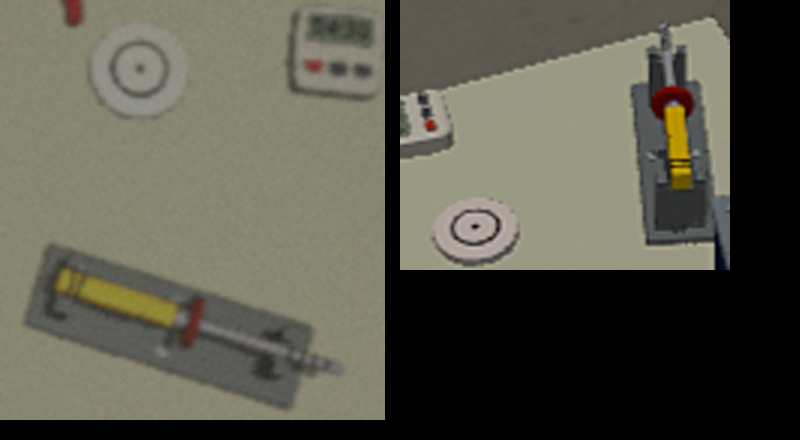

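The crops confirm the choices. The chosen disc is at top pixel (389,220), with a ring and dot. The rod is on its rest with the tip to the right, and the mouth rim centre is at about (393.7,260) in the scene view. Next I'll refine the directions.

Run:
```python
from m import *
# tank plate: local colour mask
for im,seed,box in((T,(300,300),(262,250,345,340)),(S,(385,235),(335,195,420,285))):
    h=hsv(im);x0,y0,x1,y1=box
    print("seed",h[seed[1],seed[0]], h[seed[1]+3,seed[0]+5])
    mk=np.zeros((482,642),np.uint8)
    g=cv2.GaussianBlur(im['image'],(3,3),0)
    cv2.floodFill(g.copy(),mk,seed,0,(10,)*3,(10,)*3,cv2.FLOODFILL_FIXED_RANGE|cv2.FLOODFILL_MASK_ONLY|(255<<8))
    m=mk[1:-1,1:-1];m=cv2.morphologyEx(m,cv2.MORPH_CLOSE,np.ones((9,9)))
    c=max(cv2.findContours(m,cv2.RETR_EXTERNAL,cv2.CHAIN_APPROX_NONE)[0],key=cv2.contourArea)
    P=np.array([onplane(im,*p[0],122)[:2] for p in c],np.float32)
    r=cv2.minAreaRect(P);print("plate",r)
# rod yellow/rod direction
for im,box,z in((T,(355,265,445,320),68),(S,(310,150,350,225),66)):
    c,st,l=cent(im,(22,120,90),(34,255,255),box)
    ys,xs=np.nonzero(l);P=np.array([onplane(im,x,y,z)[:2] for x,y in zip(xs,ys)],np.float32)
    print("yel",cv2.minAreaRect(P),cv2.fitLine(P,cv2.DIST_L2,0,.01,.01).ravel(), P.mean(0))
# rod tip by hand in top (crop (342,369)/3.5)
print("tip",onplane(T,350+341/3.5,200+368/3.5,60), "S", onplane(S,240+(663-400)/3,145+27/3,60))
print("collar S",onplane(S,*cent(S,(0,140,60),(8,255,255),(310,150,350,225))[0],62))
# rim in scene: ellipse from bright pixels
g=cv2.cvtColor(S['image'],cv2.COLOR_RGB2GRAY)[245:275,380:410]
print("rimS",onplane(S,393.6,260,160))
# discs
for im,b in((T,(370,200,410,240)),(S,(245,205,285,240))):
    h=hsv(im);x0,y0,x1,y1=b
    m=((h[...,1]<35)&(h[...,2]>110)).astype(np.uint8);k=np.zeros_like(m);k[y0:y1,x0:x1]=m[y0:y1,x0:x1]
    c=max(cv2.findContours(k,cv2.RETR_EXTERNAL,cv2.CHAIN_APPROX_NONE)[0],key=cv2.contourArea)
    print("disc",cv2.fitEllipse(c),onplane(im,*cv2.fitEllipse(c)[0],8))
```

```text
seed [ 80  15 101] [ 90  10 103]
plate ((418.21405029296875, 121.6773452758789), (104.87557220458984, 129.36212158203125), 77.9244613647461)
seed [101  26 106] [ 97  22 103]
plate ((416.97833251953125, 121.13819122314453), (105.03022003173828, 125.19133758544922), 77.93743896484375)
yel ((446.75836181640625, -60.369873046875), (78.85167694091797, 16.01230239868164), 71.43350982666016) [ 3.0810335e-01  9.5135289e-01  4.4689240e+02 -6.0851433e+01] [446.89236  -60.851406]
yel ((441.7657165527344, -73.10769653320312), (60.952880859375, 16.562597274780273), 71.87442016601562) [ 3.1452629e-01  9.4924879e-01  4.4220117e+02 -7.2384933e+01] [442.20105  -72.384926]
tip [ 400.85921657 -207.44044315   60.        ] S [ 399.7542057  -202.39469837   60.        ]
collar S [ 429.04795934 -116.73336542   62.        ]
rimS [445.31661803 255.88876615 160.        ]
disc ((389.2450256347656, 219.56350708007812), (26.59782600402832, 27.990150451660156), 106.98572540283203) [612.35907592 -87.44927908   8.        ]
disc ((264.71533203125, 220.70619201660156), (19.86071014404297, 28.258609771728516), 83.36808776855469) [611.35400063 -86.70204007   8.        ]
```

Measured values:
- **Rod:** direction −108° yaw, grip point at about (445,−66), z 60.
- **Mouth:** about (446,256,160), with the rod going in along −102.1°. Two independent estimates agree within 2 mm.
- **Disc:** (612,−87).

Now the approach.

Request:
play_rows([
  [15.6, -17.5, 0, 0, 0, -0.5],
  [15.6, -17.5, 0, 0, 0, -0.5],
  [15.6, -17.5, 0, 0, 0, -0.5],
  [15.6, -17.5, 0, 0, 0, -0.5],
  [15.6, -17.5, 0, 0, 0, -0.5],
  [15.6, -17.5, 0, 0, 0, -0.5],
  [15.6, -17.5, 0, 0, 0, -0.5],
  [15.6, -17.5, 0, 0, 0, -0.5],
  [15.6, -17.5, 0, 0, 0, -0.5],
  [15.6, -17.5, 0, 0, 0, -0.5],
  [15.6, -17.5, 0, 0, 0, -0.5],
  [15.6, -17.5, 0, 0, 0, -0.5],
  [15.6, -17.5, 0, 0, 0, -0.5],
  [15.6, -17.5, 0, 0, 0, -0.5],
  [15.6, -17.5, 0, 0, 0, -0.5],
  [15.6, -17.5, 0, 0, 0, -0.5],
], gripper=1)

```text
clock: 1.43
position: [402.7, 324.9, 255.9]
ee_rot: [0.856, -0.517, -0.0, 0.0]
contact_force: [1.1, 1.1, 0.3]
gripper_width: 85.5
grasp_force: 0.0
```

Request:
play_rows([
  [2.7, -24.5, -3, 0, 0, -0.48],
  [2.7, -24.5, -3, 0, 0, -0.48],
  [2.7, -24.5, -3, 0, 0, -0.48],
  [2.7, -24.5, -3, 0, 0, -0.48],
  [2.7, -24.5, -3, 0, 0, -0.48],
  [2.7, -24.5, -3, 0, 0, -0.48],
  [2.7, -24.5, -3, 0, 0, -0.48],
  [2.7, -24.5, -3, 0, 0, -0.48],
  [2.7, -24.5, -3, 0, 0, -0.48],
  [2.7, -24.5, -3, 0, 0, -0.48],
  [2.7, -24.5, -3, 0, 0, -0.48],
  [2.7, -24.5, -3, 0, 0, -0.48],
  [2.7, -24.5, -3, 0, 0, -0.48],
  [2.7, -24.5, -3, 0, 0, -0.48],
  [2.7, -24.5, -3, 0, 0, -0.48],
  [2.7, -24.5, -3, 0, 0, -0.48],
  [0, 0, 0, 0, 0, 0],
  [0, 0, 0, 0, 0, 0],
])

```text
clock: 2.93
position: [445.0, -66.9, 207.8]
ee_rot: [-0.585, 0.811, 0.0, -0.001]
contact_force: [0.0, 0.5, -0.6]
gripper_width: 85.5
grasp_force: 0.0
```

```bash
cat > st.py <<'E'
from h import *
s=read_state();r=R.from_quat(s['ee_rot'])
print(round(s['clock'],2),np.round(s['position'],1),"X",np.round(r.apply([1,0,0]),3),"Z",np.round(r.apply([0,0,1]),3),"F",np.round(s['contact_force'],1),"q",np.round(s['joints'],2),"w",s['gripper_width'],s['grasp_force'])
x=r.apply([1,0,0]);print("yaw",np.degrees(np.arctan2(x[1],x[0])),"pitch",np.degrees(np.arcsin(x[2])))
E
python3 st.py
python3 - <<'E'
from h import *
a=get_image("wrist");cv2.imwrite("pics/w1.png",a['image'][...,::-1]);print(a['fx'],a['cx'],a['cy'],a['eye'],a['rotation'])
E
```

```text
2.93 [445.  -66.9 207.8] X [-0.315 -0.949  0.001] Z [-0.001 -0.    -1.   ] F [ 0.   0.5 -0.6] q [ 0.21  0.13 -0.47 -0.   -0.97 -0.53] w 85.53809638675233 0.0
yaw -108.35598760762609 pitch 0.03026728321251232
371.64829954431775 327.75842917762793 229.71743384136548 [ 418.33500666 -143.5434113   325.23090072] [0.15746488 0.97458336 0.15733876 0.02523094]
```

View pics/w1.png

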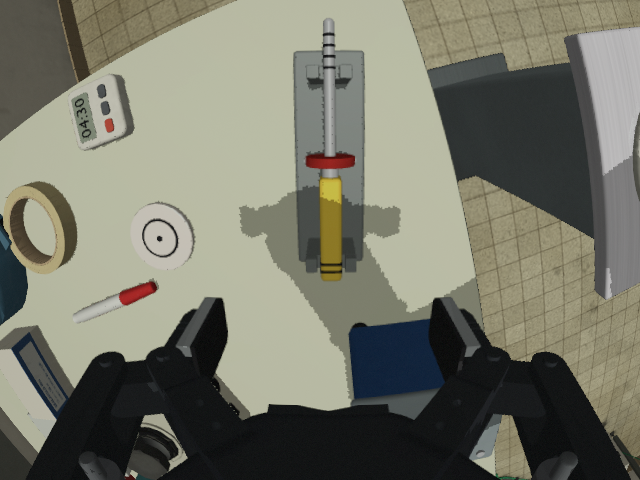

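The wrist view shows the rod upright: collar at (330,161), handle from (330,178) to (331,280), tip at (328,18). The ringed disc is at (161,236). I'll cast these rays to check the grip offset.

Run:
```python
from h import *
a=get_image("wrist")
h=cv2.cvtColor(a['image'],cv2.COLOR_RGB2HSV)
def fr(u,v,z):
    p=np.array([u-a['cx'],v-a['cy']])/a['fx'];t=np.hypot(*p)
    d=R.from_quat(a['rotation']).apply([*(p/t*np.sin(t)),np.cos(t)]);e=np.array(a['eye']);return np.round((e+d*(z-e[2])/d[2])[:2],1)
m=cv2.inRange(h,(22,120,60),(34,255,255));m[:,:280]=0;m[:,380:]=0
ys,xs=np.nonzero(m);print(xs.min(),xs.max(),ys.min(),ys.max())
P=np.array([fr(x,y,70) for x,y in zip(xs,ys)],np.float32);print(cv2.minAreaRect(P),cv2.fitLine(P,2,0,.01,.01).ravel())
print("handle fwd edge",fr(330,ys.min(),70),"back",fr(331,ys.max(),70),"tip",fr(328,18,60),"collar top",fr(330,156,78),fr(330,166,78),"disc",fr(160,238,8))
```

```text
319 341 175 279
((443.3730163574219, -62.10044860839844), (79.84585571289062, 15.737010955810547), 72.34640502929688) [ 3.0456126e-01  9.5249277e-01  4.4249393e+02 -6.4251541e+01]
handle fwd edge [ 431.1 -100. ] back [455.2 -24.1] tip [ 397.2 -207.1] collar top [ 426.7 -113.6] [ 428.8 -107.2] disc [609.5 -86.1]
```

Request:
play_rows([
  [-1, 1, -10, 0, 0, 0.06],
  [0, 0, -14, 0, 0, 0],
  [0, 0, -14, 0, 0, 0],
  [0, 0, -14, 0, 0, 0],
  [0, 0, -14, 0, 0, 0],
  [0, 0, -14, 0, 0, 0],
  [0, 0, -14, 0, 0, 0],
  [0, 0, -12, 0, 0, 0],
  [0, 0, -10, 0, 0, 0],
  [0, 0, -9, 0, 0, 0],
  [0, 0, -8, 0, 0, 0],
  [0, 0, -5, 0, 0, 0],
  [0, 0, -4, 0, 0, 0],
  [0, 0, 0, 0, 0, 0],
  [0, 0, 0, 0, 0, 0],
])

```text
clock: 4.28
position: [444.6, -64.8, 66.4]
ee_rot: [-0.589, 0.808, -0.0, 0.0]
contact_force: [-0.0, -0.1, 0.2]
gripper_width: 85.4
grasp_force: 0.0
```

Request:
play_rows([
  [0, 0, 0, 0, 0, 0],
  [0, 0, 0, 0, 0, 0],
  [0, 0, 0, 0, 0, 0],
  [0, 0, 0, 0, 0, 0],
  [0, 0, 0, 0, 0, 0],
  [0, 0, 0, 0, 0, 0],
  [0, 0, 0, 0, 0, 0],
  [0, 0, 0, 0, 0, 0],
  [0, 0, 0, 0, 0, 0],
  [0, 0, 0, 0, 0, 0],
  [0, 0, 0, 0, 0, 0],
  [0, 0, 0, 0, 0, 0],
], gripper=0)

```text
clock: 5.28
position: [444.6, -65.0, 66.6]
ee_rot: [-0.589, 0.808, -0.0, 0.0]
contact_force: [-0.5, -1.0, 5.7]
gripper_width: 15.1
grasp_force: 58.9
```

```bash
python3 st.py
```

```text
5.28 [444.6 -65.   66.6] X [-0.307 -0.952 -0.   ] Z [ 0. -0. -1.] F [-0.5 -1.   5.7] q [ 0.22  0.34 -0.65  0.   -0.58 -0.53] w 15.072700684242859 58.88966739177704
yaw -107.8509731776647 pitch -0.005280673399467204
```

Request:
play_rows([
  [0, 0, 3, 0, 0, 0],
  [0, 0, 5, 0, 0, 0],
  [0, 0, 8, 0, 0, 0],
  [0, 0, 10, 0, 0, 0],
  [0, 0, 14, 0, 0, 0],
  [0, 0, 16, 0, 0, 0.06],
  [0, 0, 16, 0, 0, 0.06],
  [0, 0, 16, 0, 0, 0.06],
  [0, 0, 16, 0, 0, 0.06],
  [0, 0, 16, 0, 0, 0.06],
  [0, 0, 16, 0, 0, 0.06],
  [0, 0, 16, 0, 0, 0.06],
  [0, 0, 16, 0, 0, 0.06],
  [0, 0, 16, 0, 0, 0.08],
  [0, 0, 16, 0, 0, 0.08],
  [0, 0, 16, 0, 0, 0.08],
  [0, 0, 16, 0, 0, 0.08],
  [0, 0, 12, 0, 0, 0.08],
  [0, 0, 7, 0, 0, 0.08],
  [0, 0, 3, 0, 0, 0],
])

```text
clock: 6.95
position: [444.5, -64.9, 321.6]
ee_rot: [-0.629, 0.778, -0.0, 0.001]
contact_force: [0.7, -0.1, -0.3]
gripper_width: 15.1
grasp_force: 58.4
```

Request:
play_rows([
  [1, 8, 0, 0, 0, 0],
  [1, 16, 0, 0, 0, 0],
  [1.6, 25, 0, 0, 0, 0],
  [1.6, 25, 0, 0, 0, 0],
  [1.6, 25, 0, 0.4, -0.085, 0],
  [1.6, 25, 0, 0.4, -0.085, 0],
  [1.6, 25, 0, 0.4, -0.085, 0],
  [1.6, 25, 0, 0.4, -0.085, 0],
  [1.6, 25, 0, 0.4, -0.085, 0],
  [1.6, 25, 0, 0.4, -0.085, 0],
  [1.6, 25, 0, 0.4, -0.085, 0],
  [1.6, 25, 0, 0.4, -0.085, 0],
  [1.6, 25, 0, 0.4, -0.085, 0],
  [1.6, 25, 0, 0.4, -0.085, 0],
  [1.6, 25, 0, 0.4, -0.085, 0],
  [1.6, 25, 0, 0.4, -0.085, 0],
  [1.6, 25, 0, 0.4, -0.085, 0],
  [1.6, 25, 0, 0.4, -0.085, 0],
  [1.6, 18, 0, 0.4, -0.085, 0],
  [1.3, 10, 0, 0.4, -0.085, 0],
])

```text
clock: 8.62
position: [473.8, 389.2, 318.3]
ee_rot: [-0.592, 0.732, 0.213, 0.26]
contact_force: [-0.3, -1.1, -1.4]
gripper_width: 14.8
grasp_force: 58.4
```

```bash
python3 st.py
```

```text
8.62 [473.8 389.2 318.3] X [-0.163 -0.757 -0.633] Z [ 0.128  0.619 -0.775] F [-0.3 -1.1 -1.4] q [ 0.75  0.15 -0.11 -0.54 -0.8  -0.68] w 14.781577849356982 58.4242844581604
yaw -102.16083155176699 pitch -39.236818263484565
```

Request:
play_rows([
  [0, -0.5, -6, 0.06, -0.013, 0],
  [0, -0.5, -8, 0.06, -0.013, 0],
  [0, -0.5, -8, 0, 0, 0],
  [0, -0.5, -8, 0, 0, 0],
  [0, 0, -5, 0, 0, 0],
  [0, 0, -3, 0, 0, 0],
  [0, 0, 0, 0, 0, 0],
  [0, 0, 0, 0, 0, 0],
  [0, 0, 0, 0, 0, 0],
])

```text
clock: 9.37
position: [475.2, 385.1, 282.9]
ee_rot: [-0.591, 0.731, 0.215, 0.266]
contact_force: [0.4, -0.2, -0.7]
gripper_width: 15.0
grasp_force: 58.4
```

```bash
python3 st.py
python3 - <<'E'
from h import *
import pickle
o=np.zeros((600,800,3),np.uint8)
w=get_image("wrist");s=get_image("scene");t=get_image("top")
for n,a in(("w2",w),("s2",s),("t2",t)): pickle.dump(a,open(n+".pkl","wb"))
o[:360,:480]=cv2.resize(w['image'],(480,360))
o[:360,490:790]=cv2.resize(s['image'][190:310,330:430],(300,360),interpolation=2)
o[365:600,:360]=cv2.resize(t['image'][242:320,190:310],(360,235),interpolation=2)
o[365:600,370:690]=cv2.resize(w['image'][0:240],(320,235))[:]
cv2.imwrite("pics/c3.png",o[...,::-1])
E
```

```text
9.37 [475.2 385.1 282.9] X [-0.16  -0.749 -0.643] Z [ 0.134  0.629 -0.766] F [ 0.4 -0.2 -0.7] q [ 0.73  0.18 -0.16 -0.6  -0.74 -0.59] w 14.990781753177664 58.4261029958725
yaw -102.09675317289592 pitch -40.03344973989759
```

View pics/c3.png

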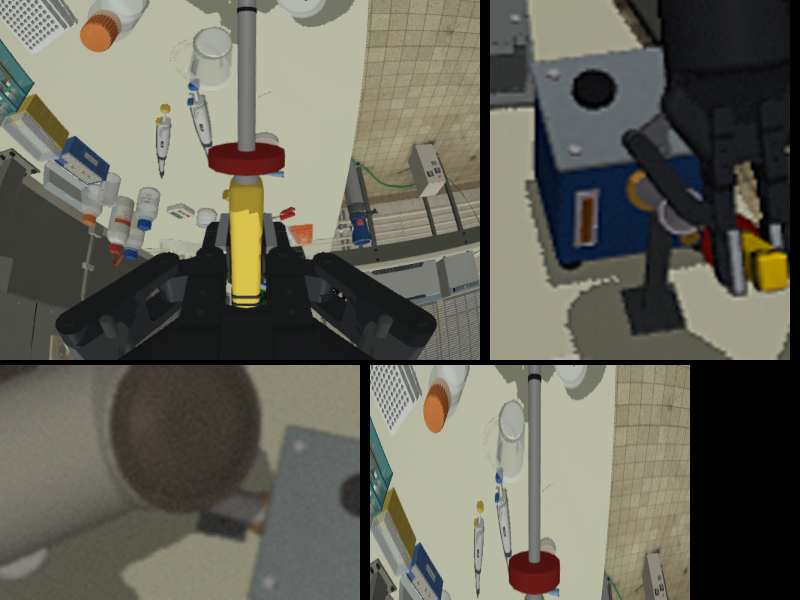

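The composite shows the rod straight in the fingers, with the collar at (246,158). The tube mouth is just ahead at (678,212). I'll correct a small cross-axis error of about 3 mm and start the insertion.

Request:
play_rows([
  [-0.5, 1.1, -1.1, 0, 0, 0],
  [-0.6, 1.1, -1.2, 0, 0, 0],
  [0, 0, 0, 0, 0, 0],
  [0, 0, 0, 0, 0, 0],
  [0, 0, 0, 0, 0, 0],
])

```text
clock: 9.93
position: [473.8, 387.3, 280.0]
ee_rot: [-0.591, 0.731, 0.215, 0.266]
contact_force: [-0.1, -0.0, -0.3]
gripper_width: 15.0
grasp_force: 58.4
```

Request:
play_rows([
  [-0.64, -3, -2.57, 0, 0, 0],
  [-0.8, -3.75, -3.21, 0, 0, 0],
  [-0.8, -3.75, -3.21, 0, 0, 0],
  [-0.8, -3.75, -3.21, 0, 0, 0],
  [-0.8, -3.75, -3.21, 0, 0, 0],
  [-0.8, -3.75, -3.21, 0, 0, 0],
  [-0.64, -3, -2.57, 0, 0, 0],
  [-0.64, -3, -2.57, 0, 0, 0],
  [-0.64, -3, -2.57, 0, 0, 0],
  [-0.64, -3, -2.57, 0, 0, 0],
  [0, 0, 0, 0, 0, 0],
])

```text
clock: 10.85
position: [466.4, 352.9, 250.4]
ee_rot: [-0.591, 0.731, 0.215, 0.265]
contact_force: [0.5, 0.3, -1.1]
gripper_width: 15.3
grasp_force: 58.4
```

```bash
cat >> st.py <<'E'
M=np.array([446,256,160]);c,sn=np.cos(np.radians(40)),np.sin(np.radians(40));d=np.array([-.2092,-.9779,0])
i=np.r_[d[:2]*c,-sn];n=np.r_[d[:2]*sn,c];p=np.array([.9779,-.2092,0]);q=s['position']-6*n-M
print("s (collar out)",-q@i-50,"lat",q@p,"n",q@n,"F i,p,n",*(np.round(s['contact_force']@v,1) for v in(i,p,n)),"T",np.round(s['wrist_torque'],2))
E
python3 st.py
```

```text
10.85 [466.4 352.9 250.4] X [-0.162 -0.749 -0.642] Z [ 0.133  0.628 -0.767] F [ 0.5  0.3 -1.1] q [ 0.67  0.18 -0.22 -0.67 -0.72 -0.46] w 15.25987587107061 58.4253466129303
yaw -102.20061574777614 pitch -39.95132047924256
s (collar out) 83.97203825162691 lat -0.3290408443452095 n -0.3448935372055871 F i,p,n 0.4 0.4 -1.1 T [-1.35  0.28  0.  ]
```

Request:
play_rows([
  [-0.48, -2.25, -1.93, 0, 0, 0],
  [-0.48, -2.25, -1.93, 0, 0, 0],
  [-0.48, -2.25, -1.93, 0, 0, 0],
  [-0.48, -2.25, -1.93, 0, 0, 0],
  [-0.48, -2.25, -1.93, 0, 0, 0],
  [-0.48, -2.25, -1.93, 0, 0, 0],
  [-0.48, -2.25, -1.93, 0, 0, 0],
  [-0.48, -2.25, -1.93, 0, 0, 0],
  [0, 0, 0, 0, 0, 0],
])

```text
clock: 11.6
position: [462.6, 335.0, 235.1]
ee_rot: [-0.591, 0.731, 0.215, 0.265]
contact_force: [0.3, -0.0, 0.2]
gripper_width: 15.3
grasp_force: 58.4
```

```bash
python3 st.py;python3 - <<'E'
from h import *
o=np.zeros((400,800,3),np.uint8)
w=get_image("wrist");s=get_image("scene")
o[:,:480]=cv2.resize(w['image'][:320,140:524],(480,400))
o[:360,490:790]=cv2.resize(s['image'][190:310,330:430],(300,360),interpolation=2)
cv2.imwrite("pics/c4.png",o[...,::-1])
E
```

```text
11.6 [462.6 335.  235.1] X [-0.162 -0.749 -0.642] Z [ 0.133  0.628 -0.767] F [ 0.3 -0.   0.2] q [ 0.63  0.18 -0.25 -0.71 -0.71 -0.4 ] w 15.312914079464807 58.42567205429077
yaw -102.18499675868685 pitch -39.959141896095296
s (collar out) 60.135271224554785 lat -0.29474653444143384 n -0.3362859226859359 F i,p,n -0.1 0.3 0.1 T [-1.35  0.29  0.02]
```

View pics/c4.png

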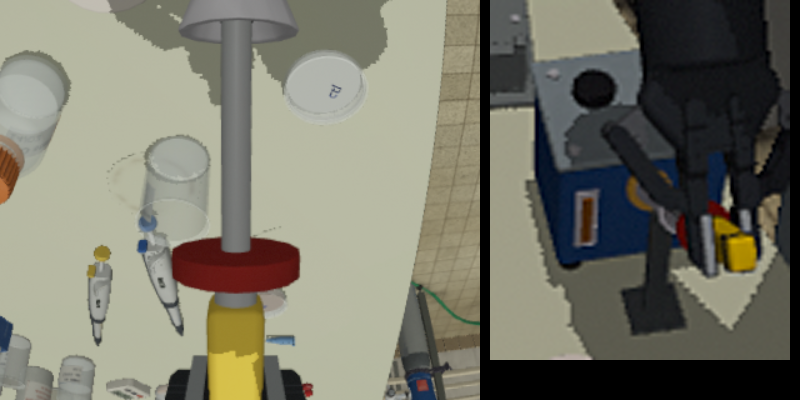

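The rod is visibly inside the flared mouth, rod at x 236 against mouth centre at x 239, so within about 1 mm. There is no contact force, so I'll continue.

Request:
play_rows([
  [-0.48, -2.25, -1.93, 0, 0, 0],
  [-0.48, -2.25, -1.93, 0, 0, 0],
  [-0.48, -2.25, -1.93, 0, 0, 0],
  [-0.48, -2.25, -1.93, 0, 0, 0],
  [-0.48, -2.25, -1.93, 0, 0, 0],
  [-0.48, -2.25, -1.93, 0, 0, 0],
  [-0.48, -2.25, -1.93, 0, 0, 0],
  [-0.48, -2.25, -1.93, 0, 0, 0],
  [-0.48, -2.25, -1.93, 0, 0, 0],
  [-0.48, -2.25, -1.93, 0, 0, 0],
  [0, 0, 0, 0, 0, 0],
])

```text
clock: 12.62
position: [457.8, 312.5, 215.8]
ee_rot: [-0.591, 0.731, 0.215, 0.265]
contact_force: [0.2, 1.3, -0.5]
gripper_width: 15.1
grasp_force: 58.4
```

```bash
python3 st.py
```

```text
12.62 [457.8 312.5 215.8] X [-0.162 -0.749 -0.642] Z [ 0.133  0.628 -0.767] F [ 0.2  1.3 -0.5] q [ 0.59  0.19 -0.29 -0.76 -0.71 -0.3 ] w 15.095630980037901 58.42564344406128
yaw -102.19299007709064 pitch -39.958386678330264
s (collar out) 30.08935694105854 lat -0.26581684821837337 n -0.3334745615138662 F i,p,n -0.7 -0.0 -1.2 T [-1.34  0.31 -0.01]
```

Request:
play_rows([
  [-0.48, -2.25, -1.93, 0, 0, 0],
  [-0.48, -2.25, -1.93, 0, 0, 0],
  [-0.48, -2.25, -1.93, 0, 0, 0],
  [-0.48, -2.25, -1.93, 0, 0, 0],
  [-0.48, -2.25, -1.93, 0, 0, 0],
  [-0.48, -2.25, -1.93, 0, 0, 0],
  [-0.32, -1.5, -1.29, 0, 0, 0],
  [-0.32, -1.5, -1.29, 0, 0, 0],
  [0, 0, 0, 0, 0, 0],
])

```text
clock: 13.37
position: [454.4, 296.2, 201.9]
ee_rot: [-0.591, 0.731, 0.215, 0.265]
contact_force: [0.4, -0.2, 0.2]
gripper_width: 15.1
grasp_force: 58.4
```

```bash
python3 st.py
```

```text
13.37 [454.4 296.2 201.9] X [-0.162 -0.749 -0.642] Z [ 0.133  0.628 -0.766] F [ 0.4 -0.2  0.2] q [ 0.55  0.19 -0.31 -0.8  -0.71 -0.23] w 15.060674803058623 58.425843715667725
yaw -102.17088230504429 pitch -39.97171265065008
s (collar out) 8.340698699511208 lat -0.2121697758101772 n -0.30584050223507836 F i,p,n -0.1 0.4 0.3 T [-1.32  0.28  0.02]
```

Now small 0.6 mm rows until contact.

Request:
play_rows([
  [-0.1, -0.45, -0.39, 0, 0, 0],
  [-0.1, -0.45, -0.39, 0, 0, 0],
  [-0.1, -0.45, -0.39, 0, 0, 0],
  [-0.1, -0.45, -0.39, 0, 0, 0],
  [-0.1, -0.45, -0.39, 0, 0, 0],
  [-0.1, -0.45, -0.39, 0, 0, 0],
  [-0.1, -0.45, -0.39, 0, 0, 0],
  [-0.1, -0.45, -0.39, 0, 0, 0],
  [-0.1, -0.45, -0.39, 0, 0, 0],
  [-0.1, -0.45, -0.39, 0, 0, 0],
])

```text
clock: 14.2
position: [453.5, 292.0, 198.3]
ee_rot: [-0.591, 0.731, 0.215, 0.266]
contact_force: [0.2, 0.3, -0.4]
gripper_width: 15.0
grasp_force: 58.4
```

```bash
python3 st.py;python3 - <<'E'
from h import *
w=get_image("wrist")
cv2.imwrite("pics/c5.png",cv2.resize(w['image'][60:300,200:460,::-1],(520,480)))
E
```

```text
14.2 [453.5 292.  198.3] X [-0.161 -0.749 -0.643] Z [ 0.134  0.629 -0.766] F [ 0.2  0.3 -0.4] q [ 0.54  0.19 -0.32 -0.81 -0.71 -0.22] w 15.025167394748173 58.42619776725769
yaw -102.13255163173021 pitch -39.99581609799423
s (collar out) 2.739493833225417 lat -0.18370861369283065 n -0.2857283253587374 F i,p,n -0.0 0.1 -0.5 T [-1.42  0.32 -0.04]
```

View pics/c5.png

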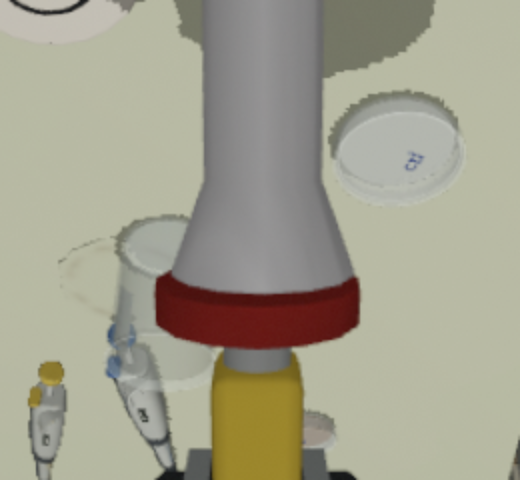

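The collar, at (258,310), is almost on the rim, and its centre lies close to the tube's. I'll keep going in short steps.

Request:
play_rows([
  [-0.08, -0.37, -0.32, 0, 0, 0],
  [-0.08, -0.37, -0.32, 0, 0, 0],
  [-0.08, -0.37, -0.32, 0, 0, 0],
  [-0.08, -0.37, -0.32, 0, 0, 0],
  [0, 0, 0, 0, 0, 0],
])

```text
clock: 14.67
position: [453.3, 290.9, 197.4]
ee_rot: [-0.591, 0.731, 0.216, 0.266]
contact_force: [0.4, 1.7, 0.9]
gripper_width: 14.9
grasp_force: 58.4
```

```bash
python3 st.py
```

```text
14.67 [453.3 290.9 197.4] X [-0.161 -0.748 -0.643] Z [ 0.134  0.629 -0.765] F [0.4 1.7 0.9] q [ 0.54  0.19 -0.32 -0.81 -0.71 -0.21] w 14.93727068723384 58.42460095882416
yaw -102.12162613691474 pitch -40.0507956479136
s (collar out) 1.3921104912001923 lat -0.17742853530401084 n -0.23589263619974343 F i,p,n -1.9 0.0 -0.5 T [-0.76  0.36  0.03]
```

Request:
play_rows([
  [-0.08, -0.37, -0.32, 0, 0, 0],
  [-0.08, -0.37, -0.32, 0, 0, 0],
  [0, 0, 0, 0, 0, 0],
])

```text
clock: 14.92
position: [453.3, 290.8, 197.5]
ee_rot: [-0.591, 0.73, 0.216, 0.267]
contact_force: [-0.7, 4.9, 3.0]
gripper_width: 15.1
grasp_force: 58.5
```

```bash
python3 st.py
```

```text
14.92 [453.3 290.8 197.5] X [-0.16  -0.748 -0.645] Z [ 0.134  0.63  -0.765] F [-0.7  4.9  3. ] q [ 0.53  0.19 -0.32 -0.81 -0.71 -0.21] w 15.123378403818757 58.47304344177246
yaw -102.0923017360641 pitch -40.131839867784294
s (collar out) 1.3372902524961177 lat -0.14008416555971878 n -0.1843470727173846 F i,p,n -5.4 -1.7 -0.7 T [0.41 0.43 0.42]
```

The collar has stopped against the rim with about 5 N and no further advance. I'll hold it there, then draw it out.

Request:
play_rows([
  [-0.06, -0.3, -0.26, 0, 0, 0],
  [0, 0, 0, 0, 0, 0],
  [0, 0, 0, 0, 0, 0],
  [0, 0, 0, 0, 0, 0],
  [0, 0, 0, 0, 0, 0],
  [0, 0, 0, 0, 0, 0],
  [0, 0, 0, 0, 0, 0],
  [0, 0, 0, 0, 0, 0],
  [0, 0, 0, 0, 0, 0],
  [0, 0, 0, 0, 0, 0],
  [0, 0, 0, 0, 0, 0],
  [0, 0, 0, 0, 0, 0],
  [0, 0, 0, 0, 0, 0],
  [0, 0, 0, 0, 0, 0],
  [0, 0, 0, 0, 0, 0],
  [0, 0, 0, 0, 0, 0],
  [0, 0, 0, 0, 0, 0],
  [0, 0, 0, 0, 0, 0],
  [0, 0, 0, 0, 0, 0],
  [0, 0, 0, 0, 0, 0],
])

```text
clock: 16.58
position: [453.3, 290.8, 197.5]
ee_rot: [-0.591, 0.73, 0.216, 0.267]
contact_force: [-1.2, 6.0, 4.1]
gripper_width: 15.0
grasp_force: 58.5
```

```bash
python3 st.py
```

```text
16.58 [453.3 290.8 197.5] X [-0.16  -0.747 -0.645] Z [ 0.134  0.631 -0.764] F [-1.2  6.   4.1] q [ 0.53  0.19 -0.32 -0.81 -0.71 -0.2 ] w 15.017284438998743 58.482025265693665
yaw -102.07853017551196 pitch -40.161724649551715
s (collar out) 1.3174338043782825 lat -0.13154307082410097 n -0.16878058412496522 F i,p,n -7.0 -2.4 -0.5 T [0.78 0.46 0.4 ]
```

Request:
play_rows([
  [0.32, 1.5, 1.29, 0, 0, 0],
  [0.48, 2.25, 1.93, 0, 0, 0],
  [0.64, 3, 2.57, 0, 0, 0],
  [0.8, 3.75, 3.21, 0, 0, 0],
  [0.8, 3.75, 3.21, 0, 0, 0],
  [0.8, 3.75, 3.21, 0, 0, 0],
  [0.8, 3.75, 3.21, 0, 0, 0],
  [0.8, 3.75, 3.21, 0, 0, 0],
  [0.8, 3.75, 3.21, 0, 0, 0],
  [0.8, 3.75, 3.21, 0, 0, 0],
  [0.8, 3.75, 3.21, 0, 0, 0],
  [0.8, 3.75, 3.21, 0, 0, 0],
])

```text
clock: 17.58
position: [461.6, 330.4, 231.2]
ee_rot: [-0.591, 0.731, 0.215, 0.266]
contact_force: [-0.9, 0.2, -0.8]
gripper_width: 14.8
grasp_force: 58.6
```

```bash
python3 st.py
```

```text
17.58 [461.6 330.4 231.2] X [-0.161 -0.749 -0.643] Z [ 0.134  0.629 -0.766] F [-0.9  0.2 -0.8] q [ 0.62  0.18 -0.26 -0.72 -0.71 -0.37] w 14.84725634405638 58.55154812335968
yaw -102.12816056847194 pitch -39.996547317617264
s (collar out) 53.97271621344791 lat -0.2798934386800528 n -0.35979350422885226 F i,p,n 0.5 -0.9 -0.6 T [-1.34  0.26  0.02]
```

Request:
play_rows([
  [0.8, 3.75, 3.21, 0, 0, 0],
  [0.8, 3.75, 3.21, 0, 0, 0],
  [0.8, 3.75, 3.21, 0, 0, 0],
  [0.8, 3.75, 3.21, 0, 0, 0],
  [0.8, 3.75, 3.21, 0, 0, 0],
  [0.8, 3.75, 3.21, 0, 0, 0],
  [0.8, 3.75, 3.21, 0, 0, 0],
  [0.8, 3.75, 3.21, 0, 0, 0],
  [0.8, 3.75, 3.21, 0, 0, 0],
  [0.8, 3.75, 3.21, 0, 0, 0],
  [0.8, 3.75, 3.21, 0, 0, 0],
  [0.8, 3.75, 3.21, 0, 0, 0],
  [0.8, 3.75, 3.21, 0, 0, 0],
  [0.8, 3.75, 3.21, 0, 0, 0],
  [0.8, 3.75, 3.21, 0, 0, 0],
  [0.8, 3.75, 3.21, 0, 0, 0],
  [0.8, 3.75, 3.21, 0, 0, 0],
  [0.64, 3, 2.57, 0, 0, 0],
  [0.32, 1.5, 1.29, 0, 0, 0],
  [0, 0, 0, 0, 0, 0],
])

```text
clock: 19.25
position: [476.2, 398.6, 289.6]
ee_rot: [-0.591, 0.731, 0.215, 0.266]
contact_force: [0.2, 0.0, 0.1]
gripper_width: 14.7
grasp_force: 58.6
```

```bash
python3 st.py
```

```text
19.25 [476.2 398.6 289.6] X [-0.16  -0.749 -0.643] Z [ 0.134  0.629 -0.766] F [0.2 0.  0.1] q [ 0.75  0.19 -0.14 -0.58 -0.73 -0.62] w 14.716906161382418 58.550899028778076
yaw -102.09032875508636 pitch -40.01889834539607
s (collar out) 145.003757435123 lat -0.279550956585668 n -0.4371453539842152 F i,p,n -0.1 0.2 0.0 T [-1.3   0.32  0.  ]
```

The rod is right out with no load on it. Now I'll level it high up, swing it to yaw −55° and travel to TCP (526,36).

Request:
play_rows([
  [0, 0, 2, -0.2, 0.043, 0],
  [0, 0, 2.5, -0.4, 0.086, 0],
  [0, 0, 2.5, -0.4, 0.086, 0],
  [0, 0, 2.5, -0.4, 0.086, 0],
  [0, 0, 2.5, -0.4, 0.086, 0],
  [0, 0, 2.5, -0.4, 0.086, 0],
  [0, 0, 2.5, -0.4, 0.086, 0],
  [0, 0, 2.5, -0.4, 0.086, 0],
  [0, 0, 2.5, -0.4, 0.086, 0],
  [0, 0, 2.5, -0.4, 0.086, 0],
  [0, 0, 2.5, -0.4, 0.086, 0],
  [0, 0, 2.5, -0.4, 0.086, 0],
  [0, 0, 0, -0.4, 0.086, 0],
  [0, 0, 0, -0.4, 0.086, 0],
  [0, 0, 0, -0.4, 0.086, 0],
  [0, 0, 0, -0.4, 0.086, 0],
  [0, 0, 0, -0.32, 0.067, 0],
  [0, 0, 0, -0.4, 0.086, 0],
  [0, 0, 0, 0, 0, 0],
])

```text
clock: 20.83
position: [476.2, 399.0, 317.5]
ee_rot: [-0.629, 0.777, -0.013, -0.018]
contact_force: [-0.0, -0.7, -2.3]
gripper_width: 15.2
grasp_force: 58.5
```

Request:
play_rows([
  [1, -6, 0, 0, 0, 0.2],
  [2, -12, 0, 0, 0, 0.4],
  [2.7, -20, 0, 0, 0, 0.44],
  [2.7, -22, 0, 0, 0, 0.44],
  [2.7, -22, 0, 0, 0, 0.44],
  [2.7, -22, 0, 0, 0, 0.44],
  [2.7, -22, 0, 0, 0, 0.44],
  [2.7, -22, 0, 0, 0, 0.44],
  [2.7, -22, 0, 0, 0, 0.44],
  [2.7, -22, 0, 0, 0, 0.44],
  [2.7, -22, 0, 0, 0, 0.44],
  [2.7, -22, 0, 0, 0, 0.44],
  [2.7, -22, 0, 0, 0, 0.44],
  [2.7, -22, 0, 0, 0, 0.44],
  [2.7, -22, 0, 0, 0, 0.44],
  [2.7, -22, 0, 0, 0, 0.44],
  [2.7, -20, 0, 0, 0, 0.44],
  [2.7, -13, 0, 0, 0, 0.44],
  [2.7, -6, 0, 0, 0, 0.21],
  [0, 0, 0, 0, 0, 0],
])

```text
clock: 22.5
position: [525.0, 33.8, 318.8]
ee_rot: [0.886, -0.463, 0.019, 0.01]
contact_force: [0.3, 0.4, 0.5]
gripper_width: 15.2
grasp_force: 58.5
```

```bash
python3 st.py
python3 - <<'E'
from h import *
a=get_image("wrist");cv2.imwrite("pics/w6.png",a['image'][...,::-1]);print(a['fx'],a['cx'],a['cy'],a['eye'])
E
```

```text
22.5 [525.   33.8 318.8] X [ 0.571 -0.82   0.043] Z [ 0.024 -0.035 -0.999] F [0.3 0.4 0.5] q [ 0.4   0.16 -0.16  0.04 -1.24  0.2 ] w 15.171738052111055 58.51780414581299
yaw -55.155637289504135 pitch 2.456267902311906
s (collar out) -101.73338256357559 lat 123.70018513275184 n 244.6515993354289 F i,p,n -0.7 0.2 0.1 T [0.07 0.03 0.02]
371.64829954431775 327.75842917762793 229.71743384136548 [566.81051949 -28.22219132 439.53334916]
```

View pics/w6.png

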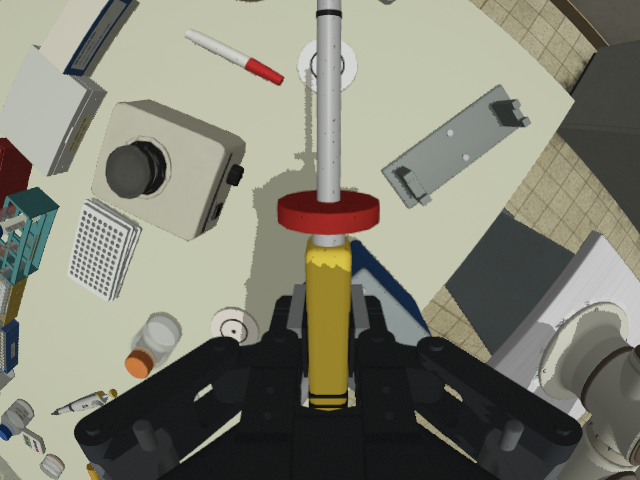

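The wrist view shows the rod at x≈329 heading over the disc at (327,66), with free bench below the gripper. The pitch still has 2.5° to remove as it descends.

Request:
play_rows([
  [0.4, 1, -6, 0.11, 0.078, 0],
  [0.4, 1, -11, 0.11, 0.078, 0],
  [0, 0, -14, 0.116, 0.079, 0.02],
  [0, 0, -14, 0, 0, 0],
  [0, 0, -14, 0, 0, 0],
  [0, 0, -14, 0, 0, 0],
  [0, 0, -14, 0, 0, 0],
  [0, 0, -14, 0, 0, 0],
  [0, 0, -14, 0, 0, 0],
  [0, 0, -14, 0, 0, 0],
  [0, 0, -14, 0, 0, 0],
  [0, 0, -14, 0, 0, 0],
  [0, 0, -13, 0, 0, 0],
  [0, 0, -12, 0, 0, 0],
  [0, 0, -9, 0, 0, 0],
  [0, 0, -6, 0, 0, 0],
  [0, 0, -4, 0, 0, 0],
  [0, 0, 0, 0, 0, 0],
  [0, 0, 0, 0, 0, 0],
  [0, 0, 0, 0, 0, 0],
])

```text
clock: 24.22
position: [526.3, 37.4, 118.3]
ee_rot: [0.887, -0.461, 0.0, 0.0]
contact_force: [0.1, -0.8, -0.0]
gripper_width: 15.0
grasp_force: 58.5
```

```bash
python3 st.py
python3 - <<'E'
from h import *
import pickle
s=get_image("scene");t=get_image("top");pickle.dump((s,t),open("f.pkl","wb"))
o=np.zeros((480,800,3),np.uint8)
o[:,:400]=cv2.resize(s['image'][160:280,220:320],(400,480),interpolation=2)
o[:,400:]=cv2.resize(t['image'][180:300,330:430],(400,480),interpolation=2)
cv2.imwrite("pics/f7.png",o[...,::-1])
E
```

```text
24.22 [526.3  37.4 118.3] X [ 0.575 -0.818  0.001] Z [ 0.    -0.001 -1.   ] F [ 0.1 -0.8 -0. ] q [ 0.38  0.37 -0.41  0.   -0.79  0.23] w 15.038490568221748 58.51826369762421
yaw -54.90218501541634 pitch 0.035324550193352545
s (collar out) -227.6962795603853 lat 124.2594859534229 n 88.68732384074418 F i,p,n 0.6 0.3 0.5 T [-0.    0.03  0.03]
```

View pics/f7.png

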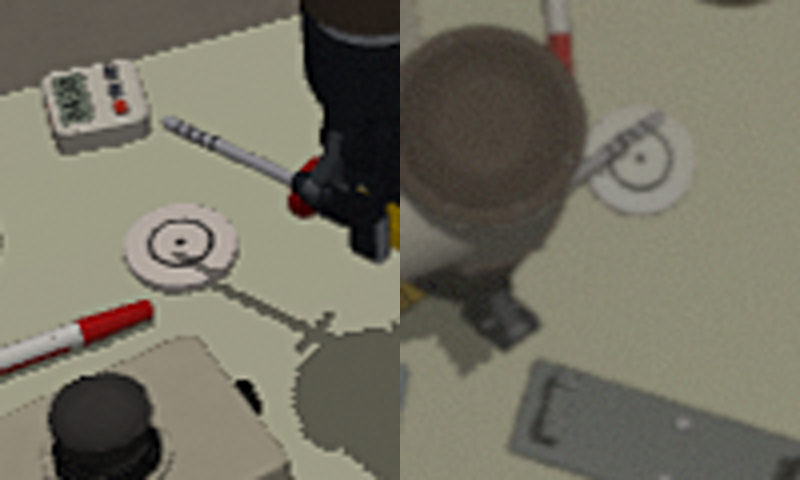

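The tip shows at (165,121) in the left (scene) crop and (660,116) in the right (top) crop. I'll triangulate it.

Run:
```python
from h import *
import pickle
s,t=pickle.load(open("f.pkl","rb"))
a=(220+165/4-.4,160+121/4-.4);b=(330+260/4-.4,180+116/4-.4)
print("tip",tri(s,a,t,b),"expected",526.3+150*.575,37.4-150*.818)
print(onplane(s,*a,112),onplane(t,*b,112))
print("disc",onplane(s,220+181/4-.4,160+241/4-.4,8),onplane(t,330+240/4-.4,180+158/4-.4,8))
```

```text
tip (array([613.20104454, -84.5921107 , 112.99318418]), np.float64(1.3359925923733256)) expected 612.55 -85.29999999999998
[612.44070486 -85.12790657 112.        ] [614.05599655 -85.0871579  112.        ]
disc [610.15505042 -89.3319609    8.        ] [613.52320306 -88.34645752   8.        ]
```

The tip is 2–3 mm off the disc centre and at z≈113. The rod is level, since the tip height matches the grip height. One last trim, then settle.

Request:
play_rows([
  [-0.3, -0.7, -2, 0, 0, 0],
  [-0.4, -0.8, -3, 0, 0, 0],
  [-0.3, -0.7, -3, 0, 0, 0],
  [0, 0, 0, 0, 0, 0],
  [0, 0, 0, 0, 0, 0],
  [0, 0, 0, 0, 0, 0],
  [0, 0, 0, 0, 0, 0],
  [0, 0, 0, 0, 0, 0],
  [0, 0, 0, 0, 0, 0],
  [0, 0, 0, 0, 0, 0],
  [0, 0, 0, 0, 0, 0],
  [0, 0, 0, 0, 0, 0],
])

```text
clock: 25.32
position: [524.9, 35.1, 109.8]
ee_rot: [0.887, -0.461, -0.0, 0.001]
contact_force: [1.1, -0.0, -0.3]
gripper_width: 14.8
grasp_force: 58.5
```

```bash
python3 st.py; python3 -c "
from h import *
s=read_state();x=R.from_quat(s['ee_rot']).apply([1,0,0]);t=s['position']+150*x
print(t,np.abs(s['joint_vel']).max())
print(job_done() if abs(s['position'][2]-110.5)<4 and np.hypot(*(t[:2]-[611.7,-87.7]))<5 else 'not')"
```

```text
25.32 [524.9  35.1 109.8] X [ 0.575 -0.818  0.   ] Z [-0.001 -0.001 -1.   ] F [ 1.1 -0.  -0.3] q [ 0.38  0.38 -0.42  0.   -0.77  0.24] w 14.801893174923388 58.51744830608368
yaw -54.9061894497227 pitch 0.012035995742146591
s (collar out) -235.1570370783743 lat 123.34668101659705 n 83.77427634710605 F i,p,n 0.0 1.1 -0.3 T [-0.05 -0.01  0.01]
[611.10935052 -87.65875968 109.78594641] 0.0007966948556093324
the job is handed in; nothing more can be done
None
```

The job is handed in at 25 s: the rod was seated on the tube mouth with about 7 N and held there 1.7 s, drawn right out, and is now held level and still with its tip within about 3 mm of the right-hand disc's centre, roughly 104 mm above the bench.

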